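# Lock the scanner arm and present the ball dish to the scanner

## Task

A science-kit dish is going out on loan. First turn the lock ring on top of the barcode scanner's stand clockwise to its locked mark, so that the scanner's arm cannot swing; then pick up the wooden dish by its handle, turn it level through a quarter turn with the loose steel ball staying in the middle, and hold its paper tag squarely in front of the middle of the scanner's window, about a hand's breadth (some 9 cm) away. Do not touch the ball, push the scanner out of its aim or disturb the other things on the table; finish while still holding the dish there, level and still.

Things in the scene. Friction and masses are not known exactly. Their poses are not given: they have to be found in the camera images.
- ring (a joint): knurled black lock ring on top of the scanner stand's column, captive, 50 mm across, 36 mm tall, round: grip it from above across any diameter, fingertips at most 32 mm below its top. In rad: 0 open, growing clockwise seen from above; at 1.25 it meets its stop and the pale line on it points along the dark mark on the cap in its middle: locked. Stays where left; takes 0.12 N m to turn
- ring_top (a point): centre of the lock ring's top face, on its vertical axis, 216 mm above the table. The column stands on a round base 140 mm across, 12 mm high. The scanner's swivel arm leaves the column just under the ring (tube with its top 169 mm above the table)
- stand: the scanner's stand, fixed to the table: round base, upright column 28 mm thick, lock ring on top; origin at the centre of the base's underside
- window (a point): centre of the scanner's flat window, 125 mm above the table, 180 mm from the column's axis. The scanner is a grey box 70 mm wide, 56 mm deep, from 79 to 171 mm above the table, on the end of the swivel arm. The point's x axis points level straight out of the window (away from the column), z up. The arm swings if pushed with some 5 N
- dish: turned wooden dish, 144 mm across, 27 mm high, about 0.15 kg, with one straight handle, and a paper tag on the far side of the rim from it. Origin: centre of its underside; z up; handle along -x, tag facing +x. Inside it is a shallow cone, 4 degrees at the middle, 10 beyond 38 mm: the ball stays in the middle if the dish is kept level and moved without jerks
- grip (a point): middle of the dish's handle, 105 mm from the dish's centre, 19 mm above the dish's underside. The handle is a level flat-sided bar 18 mm wide and 18 mm tall (10 to 28 mm above the underside), free from 75 to 155 mm from the dish's centre; axes as the dish's
- tag (a point): centre of the paper barcode tag, 36 x 15 mm, on the dish's rim, straight across from the handle, 74.5 mm from the dish's centre and 18 mm above the dish's underside; it faces along the dish's x axis.
- seat (a point): where the ball's centre is when the ball rests in the middle of the dish, 21.5 mm above the dish's underside.
- ball_center (a point): centre of the loose steel ball, 25 mm in diameter, 64 g, lying in the dish.
- tape: brown roll of tape lying flat, 90 mm across, 24 mm high; bystander; origin at the centre of its underside
- stapler: black desk stapler, 135 x 34 mm, 50 mm high, long axis its x; bystander; origin at the centre of its underside
- bowl: small empty white bowl, 90 mm across, 34 mm high, no handle; bystander; origin at the centre of its underside
- paperback: book lying flat, 110 x 175 x 24 mm; bystander; origin at the centre of its underside
- pencil_cup: dark metal cup of pencils, 80 mm across, cup 100 mm and pencils 165 mm high; bystander; origin at the centre of its underside
- jar: closed glass jar, 72 mm across, 95 mm high; bystander; origin at the centre of its underside
- stamp: rubber stamp with a wooden knob handle, 64 x 32 mm, 70 mm high; bystander; origin at the centre of its underside

How it is judged:
By the outcome, as a careful person would: the job done as asked, in the order asked, and still so for the second after the job is handed in, while the arm keeps its last pose, push and grip.
It also fails if it takes over 69 s, if anything falls off the work surface, if the arm or the gripper's body presses on something with over 40 N, if the wrist force passes 120 N, or if a joint passes its speed limit or range.

## Robot

A 6-joint arm with a two-finger parallel gripper is mounted at the origin on the work surface. World frame = base frame: x ahead of the robot, y to its left, z up, the work surface at z = 0. Lengths are in m, angles in degrees, forces in N, time in s.
With the tool pointing down it reaches from about 0.35 to 0.875 m from the base axis. Payload 4.2 kg.
Tool frame: the origin (TCP) lies between the finger pads, 19 mm behind the fingertips; this is the grasp point; x points along the fingers, y is the direction in which the jaws open and shut, and the axes are right-handed (so a half turn about x gives the same grasp; the last joint's range is limited). The gripper opens to 87 mm and grips with 3 to 60 N. Pads are 19 mm wide; open, the fingers measure 117 mm over their backs; the gripper's body (75 mm by 190 mm) begins 51 mm behind the grasp point.
Start: joints at [-52.162, 22.042, 0.453, 0, -68.411, -14.817], TCP at [0.244, -0.575, 0.241] pointing down, gripper open.
Joint ranges: [-179.83, 179.83], [-69.29, 118.12], [-61.27, 80.66], [-181.25, 117.63], [-171.15, -9.14], [-177.46, 177.46]. Speed limits (degrees/s): [159.86, 159.86, 180, 180, 180, 180].

## Interface

Orientations are given as a 3x3 rotation matrix whose columns are the frame's x, y, z axes.
In Python, from station import r gives the robot as it stands. The module is installed in compiled form; this text tells all that it offers.
- The arm moves only by the tool move_arm, never from a script. Its argument "increments" is one flat list of numbers, 7 for each row, row after row: the turn, a rotation vector about the tool's x, y, z in degrees, then the shift along the tool's x, y, z in m, then the finger opening in m, from 0 to 0.087. A call has 1 to 12 rows; each row is the pose to reach, as a shift and turn from the pose commanded when the call began, along the tool's axes at that moment; what a row does not reach only later rows make up. A row lasts 1/12 s, in which the tool goes at most 41.7 mm and 7.16 degrees, less where a joint would pass 70% of its speed; a pose out of reach is approached as far as the arm can. A call with a gripper value outside its range is refused whole. The fingers move at their own pace and stop on an object; the grip force is fixed at half the most. Time passes only in rows, so rows that repeat a pose let the fingers close. It gives the time, the measured TCP pose, the force and the opening at its end, in the units of the state.
- r.sense(): the state, without advancing time (a new reading comes with each control period).
- r.capture(name): name is "scene" or "top" or "wrist"; returns the picture (480x640x3 uint8, red, green, blue); there is no depth.
- r.calibration(name): a dict with "fx", "fy", "cx", "cy" (pixels), "rvec" (rotation vector, rad) and "tvec" (3), from world to camera coordinates, as OpenCV has them; the wrist camera has in their place "tool_from_camera" (4x4, takes a point from camera to tool coordinates, whose origin is the TCP and whose axes are the tool frame's). Camera axes: x right, y down, z forward; pixel columns grow to the right and rows downward; lengths in m; the calibration is good to about 2 mm. A picture is of the moment at which its call begins: read the wrist's pose just before it. calibration takes no time and is no camera call.
- r.finish_job(): hands the job in, once; it reports no verdict.
The state is a dict: "time_s": time; "joints": joint angles; "joint_velocities": joint speeds; "effort": joint torques, N m; "tcp_pos": TCP position; "ee_rot": TCP orientation; "wrist_force": force on the tool from outside, world axes, zero at the start; "moment": the same for the moment, N m; "gripper_width": opening from 0.0 (shut) to 1.0 (fully open).
Only numpy, scipy, OpenCV 4.12 (cv2) and the standard library are available. Lean on these libraries where they do the work, as an engineer would, in place of code of your own. Each camera call takes 0.05 s, during which the arm holds its last target.

## Working session

There is one attempt and no reset: what is moved stays moved. The work goes in short steps, Python scripts to look and compute and a tool call to move; the robot and the scene stay as the last step left them, time stands still between calls to the robot, and variables do not carry over. Pictures are saved under pics/ and viewed, and the job is handed in when it is done.

Besides the shell and the picture viewer there is one more tool, called after "Call:" in YAML: its name, and indented under it one key for each argument. move_arm: Moves the arm, as the interface text tells. Its arguments: {"type":"object","properties":{"increments":{"type":"array","items":{"type":"number"}}},"required":["increments"]}

```bash
mkdir -p pics; python3 - <<'E'
from station import r
import cv2
s=r.sense()
print(s)
for n in("scene","top","wrist"):
    im=r.capture(n); cv2.imwrite(f"pics/{n}0.png",im[:,:,::-1]); print(n,r.calibration(n))
E
```

```text
{'time_s': 0.0, 'joints': array([-5.21610712e+01,  2.20902046e+01,  3.80630651e-01, -2.95847854e-02,
       -6.84121523e+01, -1.48167349e+01]), 'joint_velocities': array([ 0.03292921, -0.04213149, -0.10379701, -0.00897334, -0.01224295,
        0.04975303]), 'effort': array([-1.24219794e-03, -3.90667534e+01,  1.87409985e+01,  4.21986714e+00,
        1.11487650e-02, -1.62608321e-04]), 'tcp_pos': array([ 0.24423254, -0.57469266,  0.24016971]), 'ee_rot': array([[-9.24068223e-04, -3.90911331e-01,  9.20427877e-01],
       [ 1.97231493e-03,  9.20425767e-01,  3.90912415e-01],
       [-9.99997628e-01,  2.17660339e-03, -7.95359464e-05]]), 'wrist_force': array([-0.14437422, -0.08263155, -0.38480813]), 'moment': array([ 0.07688981, -0.01570233,  0.04994905]), 'gripper_width': 0.9990170682117325}
scene {'fx': 613.6246331755797, 'fy': 613.6246331755797, 'cx': 325.0625890321719, 'cy': 241.20087625361109, 'rvec': array([ 2.1149187 ,  1.31797588, -0.48620222]), 'tvec': array([-0.28467175, -0.2814694 ,  1.87427956])}
top {'fx': 570.4714410627452, 'fy': 570.4714410627452, 'cx': 317.85004581572457, 'cy': 243.56638000195483, 'rvec': array([ 2.14289354, -2.19787984,  0.15159174]), 'tvec': array([0.0589993 , 0.60044757, 1.15040406])}
wrist {'fx': 360.7356260725041, 'fy': 360.7356260725041, 'cx': 319.871298963616, 'cy': 233.2531573759455, 'tool_from_camera': array([[ 2.62742435e-04, -2.88505097e-01,  9.57478323e-01,
        -1.43459946e-01],
       [ 9.99999944e-01,  2.73521049e-04, -1.91994115e-04,
         1.02255711e-03],
       [-2.06499195e-04,  9.57478320e-01,  2.88505153e-01,
        -7.93566645e-02],
       [ 0.00000000e+00,  0.00000000e+00,  0.00000000e+00,
         1.00000000e+00]])}
```

View pics/scene0.png

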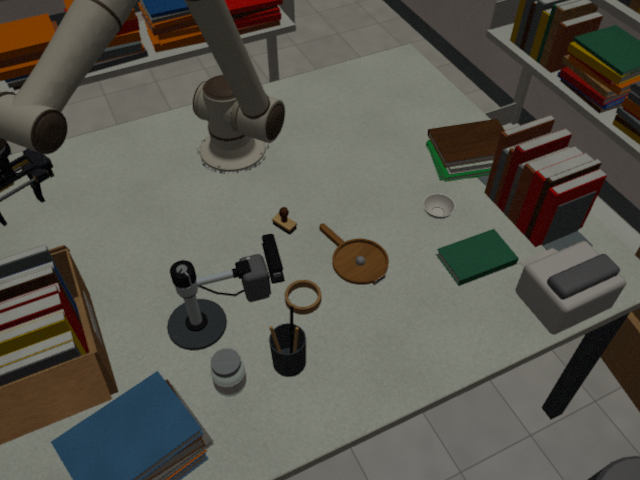

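View pics/top0.png

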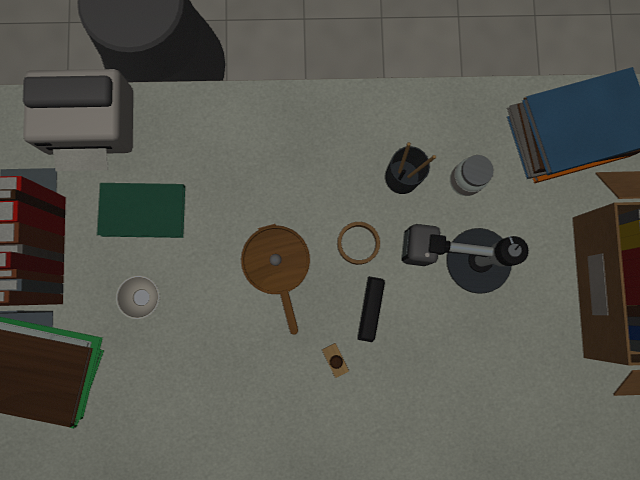

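View pics/wrist0.png

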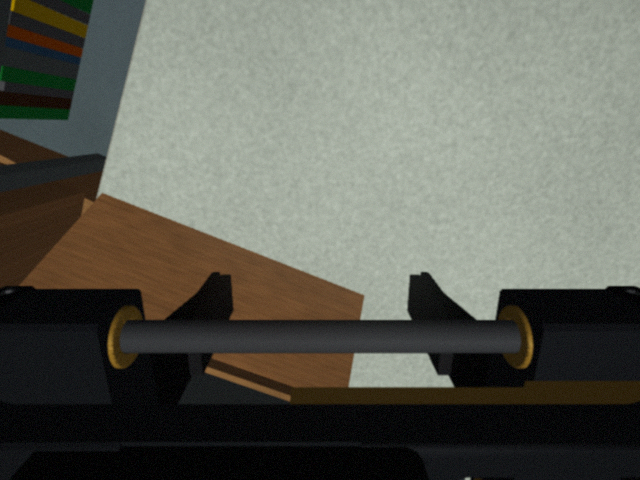

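The top view shows the ring at about (511,250), the scanner box at (421,245), the dish at (276,260) with its handle tip at (294,331), and the ball at (275,259). I'll zoom in on these and convert them to positions.

```bash
cat > h.py <<'E'
import numpy as np, cv2
from station import r
from scipy.spatial.transform import Rotation as R
def cam(n):
    c=r.calibration(n); K=np.array([[c['fx'],0,c['cx']],[0,c['fy'],c['cy']],[0,0,1]])
    if n=='wrist':
        s=r.sense(); T=np.eye(4);T[:3,:3]=s['ee_rot'];T[:3,3]=s['tcp_pos']; W=np.linalg.inv(T@c['tool_from_camera'])
        return K,W[:3,:3],W[:3,3]
    return K,R.from_rotvec(c['rvec']).as_matrix(),c['tvec']
def p2w(n,uv,z,C=None):
    K,Rm,t=C or cam(n); d=Rm.T@np.linalg.solve(K,[uv[0],uv[1],1]); o=-Rm.T@t
    return o+d*(z-o[2])/d[2]
def w2p(n,P,C=None):
    K,Rm,t=C or cam(n); q=K@(Rm@np.asarray(P,float)+t); return q[:2]/q[2]
def tri(obs):
    A=[];b=[]
    for n,uv in obs:
        K,Rm,t=cam(n); d=Rm.T@np.linalg.solve(K,[*uv,1]); d/=np.linalg.norm(d); o=-Rm.T@t
        M=np.eye(3)-np.outer(d,d); A.append(M); b.append(M@o)
    return np.linalg.lstsq(np.vstack(A),np.hstack(b),rcond=None)[0]
def crop(n,f,x,y,w,h,k,out):
    im=cv2.imread(f)[y:y+h,x:x+w]; im=np.clip(im.astype(float)*1.6,0,255).astype(np.uint8)
    cv2.imwrite(out,cv2.resize(im,None,fx=k,fy=k,interpolation=cv2.INTER_CUBIC))
E
python3 - <<'E'
from h import *
crop('top','pics/top0.png',390,200,160,110,5,'pics/c1.png')
crop('top','pics/top0.png',230,210,160,130,4.6,'pics/c2.png')
crop('scene','pics/scene0.png',150,220,150,130,4.6,'pics/c3.png')
crop('scene','pics/scene0.png',300,210,110,90,6.5,'pics/c4.png')
for n,uv,z in [('top',(511,250),.216),('top',(276,260),.027),('top',(294,331),.028),('top',(275,259),.0215),('scene',(360,261),.0215),('scene',(183,270),.216)]: print(n,uv,p2w(n,uv,z))
E
```

```text
top (511, 250) [ 0.56063793 -0.29317879  0.216     ]
top (276, 260) [0.57035577 0.13161261 0.027     ]
top (294, 331) [0.42322259 0.09731157 0.028     ]
top (275, 259) [0.57300694 0.13394511 0.0215    ]
scene (360, 261) [0.57395191 0.13374382 0.0215    ]
scene (183, 270) [ 0.56603952 -0.29592234  0.216     ]
```

View pics/c1.png

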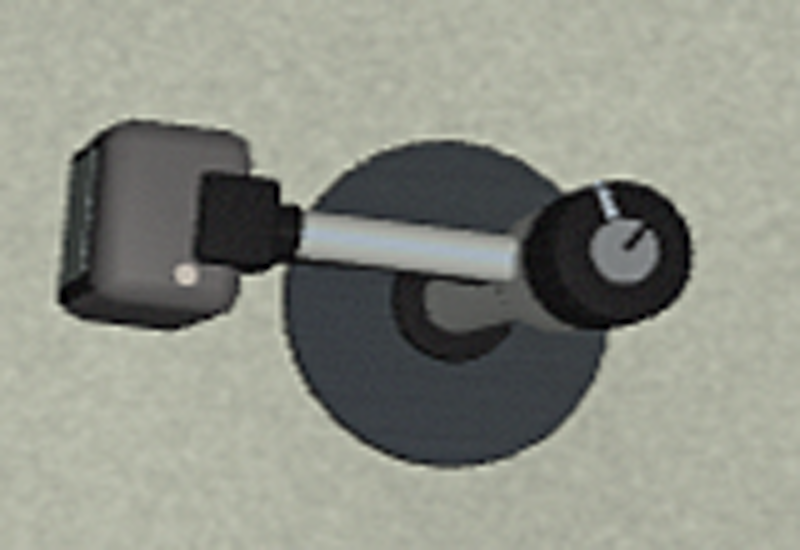

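View pics/c2.png

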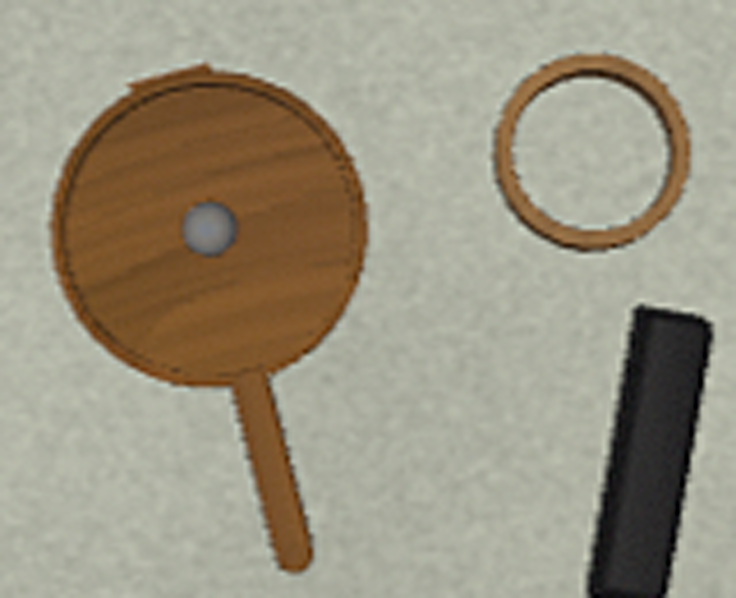

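View pics/c3.png

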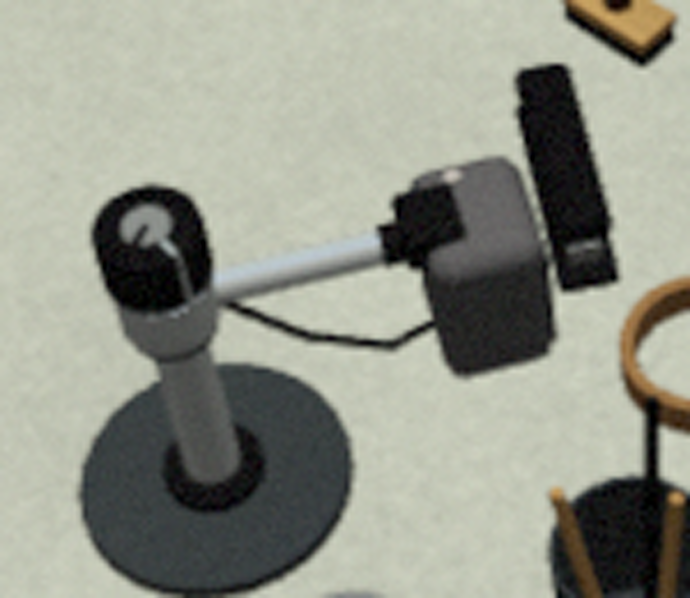

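View pics/c4.png

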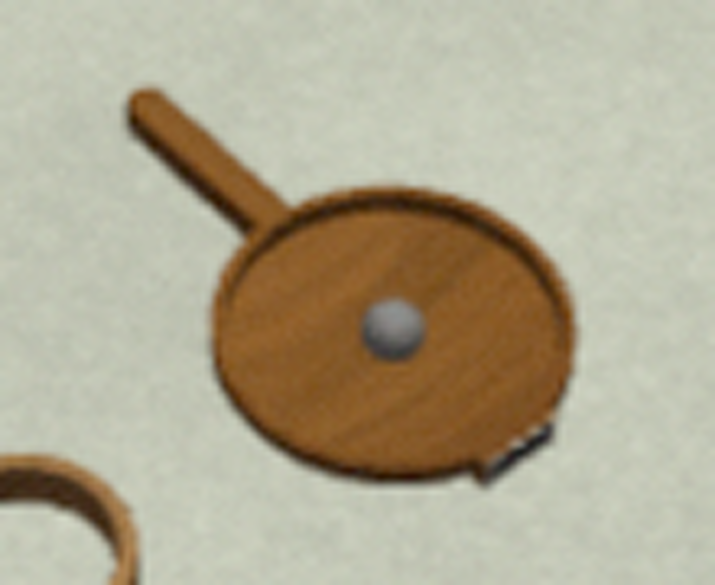

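```bash
python3 - <<'E'
from h import *
print('cap',tri([('top',(514.8,250)),('scene',(182,269.1))]))
rt=p2w('top',(514.8,250),.216); print(rt,p2w('scene',(182,269.1),.216))
print('base', p2w('top',(390+446/5,200+303/5),.012))
a=p2w('top',(390+515/5,200+258/5),.163);b=p2w('top',(390+302/5,200+236/5),.163)
print('tube',a,b,np.degrees(np.arctan2(*(b-a)[[1,0]])))
# scanner box: window-side edge top corners & bottom
for uv in [(100,140),(75,160),(60,300),(92,300),(250,140),(245,305)]:
  print(uv,p2w('top',(390+uv[0]/5,200+uv[1]/5),.171),p2w('top',(390+uv[0]/5,200+uv[1]/5),.079))
#dish
k=4.6
f=lambda x,y:(230+x/k,210+y/k)
c=p2w('top',f(210,228),.027); 
print('dish c',c,'edges',[p2w('top',f(*q),.027) for q in[(53,228),(368,228)]])
h1=p2w('top',f(252,385),.028);h2=p2w('top',f(294,555),.028)
print(h1,h2,np.degrees(np.arctan2(*(h1-h2)[[1,0]])))
t=(p2w('top',f(132,88),.02)+p2w('top',f(210,67),.02))/2;print('tag',t,np.degrees(np.arctan2(*(t-h2)[[1,0]])))
print('ball',p2w('top',f(209,229),.0215),p2w('scene',(300+393/6.5,210+328/6.5),.0215))
s=r.sense();d=rt-s['tcp_pos'];print('move tool',s['ee_rot'].T@(d+[0,0,.05]), s['ee_rot'].T@d)
E
```

```text
cap [ 0.56120702 -0.29847869  0.21545842]
[ 0.56047304 -0.29994298  0.216     ] [ 0.56278946 -0.29707875  0.216     ]
base [ 0.55979154 -0.29830073  0.012     ]
tube [ 0.56369195 -0.27865084  0.163     ] [ 0.57385227 -0.19948885  0.163     ] 82.68615838305168
(100, 140) [ 0.61052586 -0.12428742  0.171     ] [ 0.62360751 -0.14154606  0.079     ]
(75, 160) [ 0.60328311 -0.11467813  0.171     ] [ 0.61572454 -0.13108738  0.079     ]
(60, 300) [ 0.55153651 -0.10683575  0.171     ] [ 0.55940392 -0.12255179  0.079     ]
(92, 300) [ 0.5512449  -0.11862773  0.171     ] [ 0.55908653 -0.1353861   0.079     ]
(250, 140) [ 0.60921105 -0.18001424  0.171     ] [ 0.62217648 -0.20219874  0.079     ]
(245, 305) [ 0.54800515 -0.17498635  0.171     ] [ 0.5555604  -0.19672642  0.079     ]
dish c [0.57128195 0.13231937 0.027     ] edges [array([0.57303316, 0.20317779, 0.027     ]), array([0.56951534, 0.06083819, 0.027     ])]
[0.49995456 0.11469204 0.028     ] [0.42393292 0.09747453 0.028     ] 12.76116077449051
tag [0.64157777 0.14927883 0.02      ] 13.388535171626524
ball [0.57134172 0.13306626 0.0215    ] [0.57291624 0.13563672 0.0215    ]
move tool [-0.02540341  0.12944766  0.39848614] [0.02459652 0.1293652  0.39849101]
```

```bash
python3 - <<'E'
from h import *
print(tri([('top',(583,358)),('scene',(62,248))]),tri([('top',(574,213)),('scene',(100,352))]))
print(tri([('top',(597,173)),('scene',(113,383))]))
E
```

```text
[ 0.34740564 -0.48588192  0.13990955] [ 0.63243431 -0.48554556  0.11669684]
[ 0.71405649 -0.49899508  0.13998698]
```

Call:
move_arm:
  increments: [0, 0, 0, -0.02, 0.005, 0.015, 0.087, 0, 0, 0, -0.04, 0.014, 0.04, 0.087, 0, 0, 0, -0.05, 0.025, 0.078, 0.087, 0, 0, 0, -0.05, 0.038, 0.116, 0.087, 0, 0, 0, -0.05, 0.05, 0.154, 0.087, 0, 0, 0, -0.05, 0.063, 0.192, 0.087, 0, 0, 0, -0.05, 0.075, 0.23, 0.087, 0, 0, 0, -0.05, 0.088, 0.268, 0.087, 0, 0, 0, -0.05, 0.1, 0.306, 0.087, 0, 0, 0, -0.05, 0.112, 0.344, 0.087, 0, 0, 0, -0.05, 0.122, 0.376, 0.087, 0, 0, 0, -0.05, 0.1294, 0.3985, 0.087]

```text
time_s: 1.15
tcp_pos: [0.5626, -0.2978, 0.2906]
ee_rot: [[-0.0, -0.393, 0.92], [0.001, 0.92, 0.393], [-1.0, 0.001, -0.0]]
wrist_force: [-0.0, -0.6, -0.1]
gripper_width: 0.998
```

```bash
python3 - <<'E'
from h import *
s=r.sense();print(s['time_s'],s['tcp_pos'],s['joints'])
im=r.capture('wrist');cv2.imwrite('pics/w1.png',np.clip(im[:,:,::-1]*1.5,0,255).astype(np.uint8))
print(w2p('wrist',[.561,-.298,.216]), w2p('wrist',[.583,-.119,.171]))
E
```

```text
1.15 [ 0.56257416 -0.29782372  0.29055759] [-1.33696450e+01  2.16544395e+01  6.92573646e+00 -2.74076003e-02
 -7.53069092e+01 -5.34787482e+01]
[317.88436676 247.34847536] [505.97842317 333.38846027]
```

View pics/w1.png

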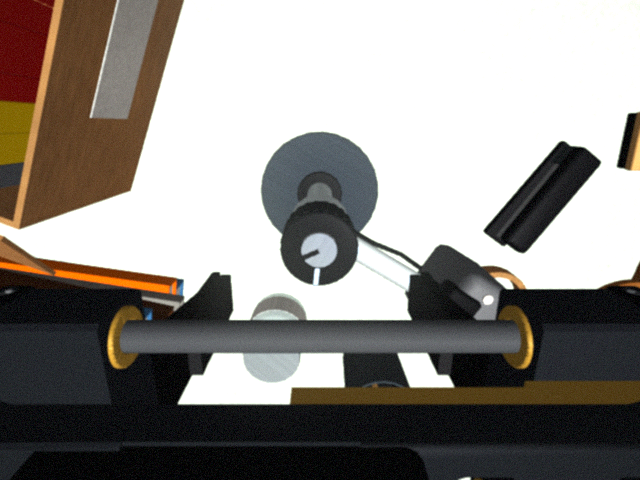

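The wrist view has the ring cap at (319,250), against a prediction of (318,247), so the estimate agrees to about 2 mm. Its line is at (317,275) and the dark mark points left. I'll descend and close.

Call:
move_arm:
  increments: [0, 0, 0, 0.02, 0, 0, 0.087, 0, 0, 0, 0.05, 0, 0, 0.087, 0, 0, 0, 0.074, 0, 0, 0.087, 0, 0, 0, 0.084, 0, 0, 0.087, 0, 0, 0, 0.084, 0, 0, 0.07, 0, 0, 0, 0.084, 0, 0, 0.055, 0, 0, 0, 0.084, 0, 0, 0.045, 0, 0, 0, 0.084, 0, 0, 0.045, 0, 0, 0, 0.084, 0, 0, 0.045, 0, 0, 0, 0.084, 0, 0, 0.045, 0, 0, 0, 0.084, 0, 0, 0.045, 0, 0, 0, 0.084, 0, 0, 0.045]

```text
time_s: 2.2
tcp_pos: [0.5605, -0.2996, 0.2081]
ee_rot: [[0.0, -0.391, 0.92], [0.001, 0.92, 0.391], [-1.0, 0.001, 0.001]]
wrist_force: [-1.0, 3.3, 4.4]
gripper_width: 0.566
```

```bash
python3 - <<'E'
from h import *
s=r.sense();print({k:np.round(v,4) for k,v in s.items()})
im=r.capture('wrist');cv2.imwrite('pics/w2.png',np.clip(im[:,:,::-1]*1.5,0,255).astype(np.uint8))
E
```

```text
{'time_s': np.float64(2.2), 'joints': array([-1.35870e+01,  2.43946e+01, -7.22400e-01, -6.22000e-02,
       -6.48839e+01, -5.33699e+01]), 'joint_velocities': array([ 0.1688,  0.0043, -0.0521,  0.2131,  0.1505, -0.0554]), 'effort': array([ -1.8245, -38.0761,  17.8461,   4.7691,   0.6882,   0.0935]), 'tcp_pos': array([ 0.5605, -0.2996,  0.2081]), 'ee_rot': array([[ 2.000e-04, -3.910e-01,  9.204e-01],
       [ 1.000e-03,  9.204e-01,  3.910e-01],
       [-1.000e+00,  8.000e-04,  6.000e-04]]), 'wrist_force': array([-1.0168,  3.341 ,  4.3901]), 'moment': array([ 1.3743,  0.4591, -0.1485]), 'gripper_width': np.float64(0.5662)}
```

View pics/w2.png

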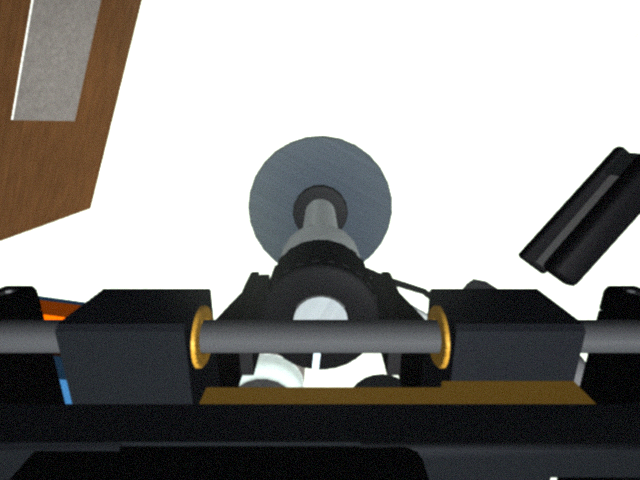

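Call:
move_arm:
  increments: [3, 0, 0, 0, 0, 0, 0.045, 9, 0, 0, 0, 0, 0, 0.045, 15, 0, 0, 0, 0, 0, 0.045, 21, 0, 0, 0, 0, 0, 0.045, 27, 0, 0, 0, 0, 0, 0.045, 33, 0, 0, 0, 0, 0, 0.045, 39, 0, 0, 0, 0, 0, 0.045, 45, 0, 0, 0, 0, 0, 0.045, 51, 0, 0, 0, 0, 0, 0.045, 57, 0, 0, 0, 0, 0, 0.045, 62, 0, 0, 0, 0, 0, 0.045, 66, 0, 0, 0, 0, 0, 0.045]

```text
time_s: 3.25
tcp_pos: [0.5612, -0.3001, 0.2081]
ee_rot: [[0.002, 0.681, 0.732], [-0.001, 0.732, -0.681], [-1.0, 0.0, 0.002]]
wrist_force: [0.8, 1.0, 0.4]
gripper_width: 0.567
```

```bash
python3 - <<'E'
from h import *
s=r.sense();print({k:np.round(v,4) for k,v in s.items()})
E
```

```text
{'time_s': np.float64(3.25), 'joints': array([-1.356920e+01,  2.442150e+01, -7.233000e-01,  5.260000e-02,
       -6.474740e+01, -1.193917e+02]), 'joint_velocities': array([ -0.1085,   0.1622,   0.613 ,   1.2204,   1.3614, -45.726 ]), 'effort': array([ -2.2534, -38.9522,  17.7494,   3.7189,  -0.0617,  -0.6502]), 'tcp_pos': array([ 0.5612, -0.3001,  0.2081]), 'ee_rot': array([[ 1.600e-03,  6.812e-01,  7.321e-01],
       [-1.200e-03,  7.321e-01, -6.812e-01],
       [-1.000e+00,  2.000e-04,  2.000e-03]]), 'wrist_force': array([0.7636, 0.9744, 0.4338]), 'moment': array([-0.0753, -0.4001,  1.0111]), 'gripper_width': np.float64(0.5667)}
```

Call:
move_arm:
  increments: [2, 0, 0, 0, 0, 0, 0.045, 4, 0, 0, 0, 0, 0, 0.045, 6, 0, 0, 0, 0, 0, 0.045, 6, 0, 0, 0, 0, 0, 0.045]

```text
time_s: 3.58
tcp_pos: [0.5615, -0.3006, 0.2082]
ee_rot: [[0.002, 0.752, 0.659], [-0.002, 0.659, -0.752], [-1.0, 0.0, 0.003]]
wrist_force: [1.0, 0.9, 3.2]
gripper_width: 0.566
```

```bash
python3 - <<'E'
from h import *
s=r.sense();print({k:np.round(v,4) for k,v in s.items()})
im=r.capture('top');cv2.imwrite('pics/t2.png',im[:,:,::-1])
crop('top','pics/t2.png',390,200,160,110,5,'pics/c5.png')
E
```

```text
{'time_s': np.float64(3.5833), 'joints': array([-1.359070e+01,  2.444190e+01, -6.953000e-01,  8.560000e-02,
       -6.471930e+01, -1.252518e+02]), 'joint_velocities': array([-0.1226, -0.1742,  0.0392, -0.2427, -0.0209,  1.6944]), 'effort': array([ -1.5285, -38.7884,  16.8762,   3.4882,  -0.1764,  -0.9762]), 'tcp_pos': array([ 0.5615, -0.3006,  0.2082]), 'ee_rot': array([[ 2.100e-03,  7.525e-01,  6.586e-01],
       [-1.900e-03,  6.586e-01, -7.525e-01],
       [-1.000e+00,  3.000e-04,  2.800e-03]]), 'wrist_force': array([0.9652, 0.8537, 3.1545]), 'moment': array([ 0.147 , -0.1998,  0.7979]), 'gripper_width': np.float64(0.5659)}
```

View pics/c5.png

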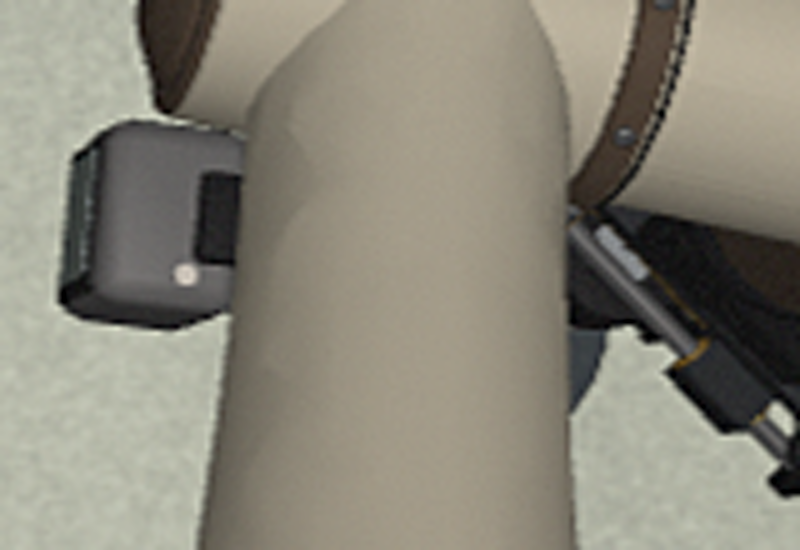

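Call:
move_arm:
  increments: [2, 0, 0, 0, 0, 0, 0.045, 4, 0, 0, 0, 0, 0, 0.045, 4, 0, 0, 0, 0, 0, 0.045]

```text
time_s: 3.88
tcp_pos: [0.5613, -0.3005, 0.2081]
ee_rot: [[0.002, 0.797, 0.604], [-0.001, 0.604, -0.797], [-1.0, 0.001, 0.002]]
wrist_force: [0.7, 1.8, 4.5]
gripper_width: 0.568
```

```bash
python3 - <<'E'
from h import *
s=r.sense();print({k:np.round(v,4) for k,v in s.items()})
E
```

```text
{'time_s': np.float64(3.8833), 'joints': array([-1.360180e+01,  2.443710e+01, -6.957000e-01,  5.540000e-02,
       -6.474540e+01, -1.292724e+02]), 'joint_velocities': array([-0.0463, -0.046 ,  0.0589, -0.1298,  0.0612,  1.7925]), 'effort': array([ -1.731 , -38.0774,  16.4568,   3.3809,  -0.1589,  -0.9901]), 'tcp_pos': array([ 0.5613, -0.3005,  0.2081]), 'ee_rot': array([[ 1.900e-03,  7.971e-01,  6.039e-01],
       [-1.400e-03,  6.039e-01, -7.971e-01],
       [-1.000e+00,  7.000e-04,  2.200e-03]]), 'wrist_force': array([0.6848, 1.8028, 4.4615]), 'moment': array([ 0.1985, -0.1828,  0.7876]), 'gripper_width': np.float64(0.5681)}
```

Call:
move_arm:
  increments: [0, 0, 0, 0, 0, 0, 0.06, 0, 0, 0, 0, 0, 0, 0.087, 0, 0, 0, 0, 0, 0, 0.087, 0, 0, 0, 0, 0, 0, 0.087, 0, 0, 0, -0.03, 0, 0, 0.087, 0, 0, 0, -0.06, 0, 0, 0.087, 0, 0, 0, -0.085, 0, 0, 0.087, 0, 0, 0, -0.09, 0, 0, 0.087]

```text
time_s: 4.55
tcp_pos: [0.562, -0.3014, 0.3025]
ee_rot: [[0.008, 0.798, 0.602], [-0.004, 0.602, -0.798], [-1.0, 0.004, 0.008]]
wrist_force: [-0.0, -0.3, 1.6]
gripper_width: 0.985
```

```bash
python3 - <<'E'
from h import *
s=r.sense();print({k:np.round(v,4) for k,v in s.items() if k in('time_s','tcp_pos','joints','gripper_width','wrist_force')})
im=r.capture('wrist');cv2.imwrite('pics/w3.png',np.clip(im[:,:,::-1]*1.5,0,255).astype(np.uint8))
crop('','pics/w3.png',240,150,160,150,4,'pics/c6.png')
E
```

```text
{'time_s': np.float64(4.55), 'joints': array([-1.364300e+01,  2.120370e+01,  7.869300e+00,  1.178000e-01,
       -7.617990e+01, -1.293707e+02]), 'tcp_pos': array([ 0.562 , -0.3014,  0.3025]), 'wrist_force': array([-0.0499, -0.2889,  1.5943]), 'gripper_width': np.float64(0.9847)}
```

View pics/c6.png

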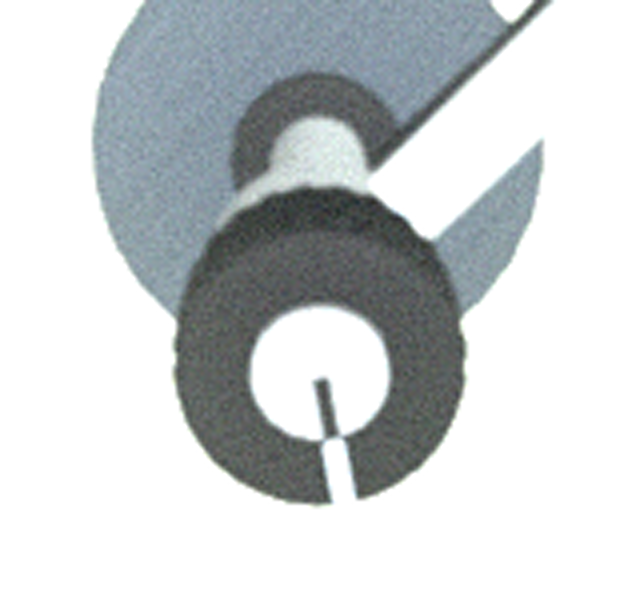

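View pics/w3.png

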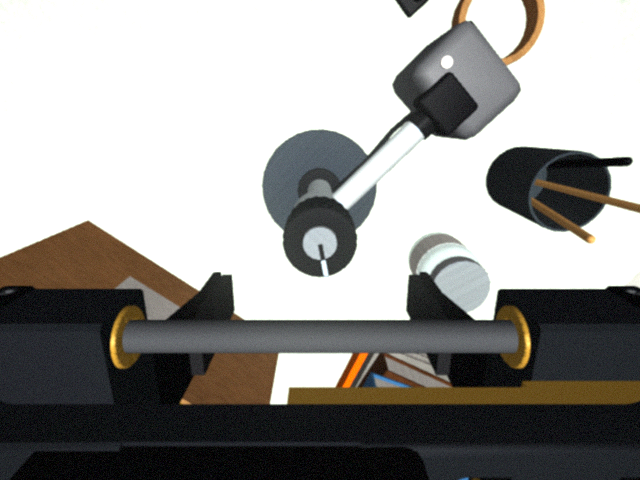

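```bash
python3 - <<'E'
from h import *
C=cam('wrist')
cap=p2w('',(320,243),.216,C); a=p2w('',(347,198),.16,C); b=p2w('',(421,126),.16,C)
print(cap,a,b,np.degrees(np.arctan2(*(b-a)[[1,0]])),np.degrees(np.arctan2(*(b-cap)[[1,0]])))
s=r.sense()
th=np.radians(13.2);c=np.array([.572,.133,0]);g=c-.092*np.array([np.cos(th),np.sin(th),0]);print(g)
g[2]=.2; print(s['ee_rot'].T@(g-s['tcp_pos']))
E
```

```text
[ 0.55979031 -0.29744607  0.216     ] [ 0.56577418 -0.26903704  0.16      ] [ 0.57622935 -0.1919509   0.16      ] 82.27612788368715 81.14297915934849
[0.48243074 0.11199172 0.        ]
[ 0.09964939  0.18491304 -0.37819895]
```

Call:
move_arm:
  increments: [-7, 0, 0, 0, 0.008, -0.016, 0.087, -14, 0, 0, 0, 0.022, -0.045, 0.087, -21, 0, 0, 0, 0.039, -0.08, 0.087, -28, 0, 0, 0, 0.056, -0.115, 0.087, -35, 0, 0, 0, 0.073, -0.15, 0.087, -42, 0, 0, 0, 0.09, -0.185, 0.087, -49, 0, 0, 0, 0.107, -0.22, 0.087, -56, 0, 0, 0, 0.124, -0.255, 0.087, -63, 0, 0, 0, 0.141, -0.29, 0.087, -70, 0, 0, 0, 0.158, -0.325, 0.087, -77, 0, 0, 0, 0.175, -0.36, 0.087, -84, 0, 0, 0, 0.185, -0.378, 0.087]

```text
time_s: 5.6
tcp_pos: [0.479, 0.1156, 0.2959]
ee_rot: [[-0.002, -0.522, 0.853], [-0.0, 0.853, 0.522], [-1.0, 0.001, -0.002]]
wrist_force: [0.4, -0.9, -0.0]
gripper_width: 1.001
```

Call:
move_arm:
  increments: [-7, 0, 0, 0, 0, 0, 0.087, -14, 0, 0, 0, 0, 0, 0.087, -21, 0, 0, 0, 0, 0, 0.087, -28, 0, 0, 0, 0, 0, 0.087, -35, 0, 0, 0, 0, 0, 0.087, -42, 0, 0, 0, 0, 0, 0.087, -49, 0, 0, 0, 0, 0, 0.087, -56, 0, 0, 0, 0, 0, 0.087, -63, 0, 0, 0, 0, 0, 0.087, -70, 0, 0, 0, 0, 0, 0.087, -77, 0, 0, 0, 0, 0, 0.087, -84, 0, 0, 0, 0, 0, 0.087]

```text
time_s: 6.6
tcp_pos: [0.4799, 0.1126, 0.2956]
ee_rot: [[-0.003, -0.904, -0.428], [-0.001, -0.428, 0.904], [-1.0, 0.003, 0.0]]
wrist_force: [1.0, 0.6, -0.6]
gripper_width: 0.999
```

Call:
move_arm:
  increments: [-7, 0, 0, 0.005, 0, 0, 0.087, -14, 0, 0, 0.02, 0, 0, 0.087, -21, 0, 0, 0.04, 0, 0, 0.087, -28, 0, 0, 0.06, 0, 0, 0.087, -35, 0, 0, 0.08, 0, 0, 0.087, -42, 0, 0, 0.1, 0, 0, 0.087, -49, 0, 0, 0.12, 0, 0, 0.087, -56, 0, 0, 0.14, 0, 0, 0.087, -63, 0, 0, 0.15, 0, 0, 0.087, -70, 0, 0, 0.15, 0, 0, 0.087, -76, 0, 0, 0.15, 0, 0, 0.087, -78.2, 0, 0, 0.15, 0, 0, 0.087]

```text
time_s: 7.6
tcp_pos: [0.4796, 0.1122, 0.1455]
ee_rot: [[-0.003, 0.232, -0.973], [-0.002, -0.973, -0.232], [-1.0, 0.001, 0.004]]
wrist_force: [0.3, 0.2, -0.4]
gripper_width: 0.997
```

```bash
cat > st.py <<'E'
from h import *
s=r.sense();print({k:np.round(v,4).tolist() for k,v in s.items() if k in('time_s','tcp_pos','joints','gripper_width','wrist_force','moment')});print(s['ee_rot'].round(4), 'yaw_y',np.degrees(np.arctan2(s['ee_rot'][1,1],s['ee_rot'][0,1])))
E
python3 st.py; python3 - <<'E'
from h import *
im=r.capture('wrist');cv2.imwrite('pics/w4.png',np.clip(im[:,:,::-1]*1.5,0,255).astype(np.uint8))
th=np.radians(13.2);c=np.array([.572,.133,0])
u=np.array([np.cos(th),np.sin(th),0])
for d,z in[(0,.034),(.075,.02),(-.075,.028),(-.155,.028),(-.092,.028)]: print(d,w2p('wrist',c+d*u+[0,0,z]))
E
```

```text
{'time_s': 7.6, 'joints': [32.0887, 14.9328, -25.4186, -0.0336, -49.8571, 71.3505], 'tcp_pos': [0.4796, 0.1122, 0.1455], 'wrist_force': [0.317, 0.2119, -0.3547], 'moment': [-0.1201, 0.1603, 0.0126], 'gripper_width': 0.9972}
[[-3.300e-03  2.320e-01 -9.727e-01]
 [-1.600e-03 -9.727e-01 -2.320e-01]
 [-1.000e+00  7.000e-04  3.600e-03]] yaw_y -76.58244078384081
0 [323.011635    99.64346458]
0.075 [323.48667731 -23.57131843]
-0.075 [322.35539174 208.04670355]
-0.155 [321.83600743 305.2458817 ]
-0.092 [322.23760349 230.0899585 ]
```

View pics/w4.png

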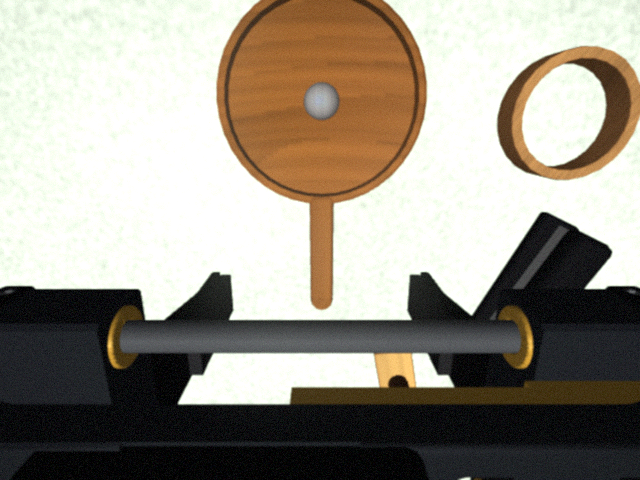

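```bash
python3 - <<'E'
from h import *
s=r.sense()
for n,uv,z in [('stampknob',(336,361),.065),('stamp corner',(331,345),.02),('stamp corner',(345,350),.02),('stapler tl',(368,278),.05),('stapler bl',(359,338),.05),('tr',(384,280),.05)]:
    P=p2w('top',uv,z); print(n,P.round(3),(s['ee_rot'].T@(P-s['tcp_pos'])).round(3)[1:])
E
```

```text
stampknob [0.364 0.015 0.065] [0.068 0.135]
stamp corner [0.392 0.022 0.02 ] [0.068 0.105]
stamp corner [ 0.381 -0.007  0.02 ] [0.093 0.123]
stapler tl [ 0.527 -0.056  0.05 ] [ 0.175 -0.007]
stapler bl [ 0.406 -0.034  0.05 ] [0.125 0.105]
tr [ 0.522 -0.089  0.05 ] [0.205 0.005]
```

Call:
move_arm:
  increments: [0, 0, 0, 0.01, 0, 0, 0.05, 0, 0, 0, 0.03, 0, 0, 0.05, 0, 0, 0, 0.055, 0, 0, 0.05, 0, 0, 0, 0.08, 0, 0, 0.05, 0, 0, 0, 0.1, 0, 0, 0.05, 0, 0, 0, 0.112, 0, 0, 0.05, 0, 0, 0, 0.118, 0, 0, 0.05, 0, 0, 0, 0.121, 0, 0, 0.05, 0, 0, 0, 0.121, 0, 0, 0.05, 0, 0, 0, 0.121, 0, 0, 0.05]

```text
time_s: 8.48
tcp_pos: [0.481, 0.113, 0.0267]
ee_rot: [[0.001, 0.228, -0.974], [0.0, -0.974, -0.228], [-1.0, -0.0, -0.001]]
wrist_force: [0.1, 1.2, 0.0]
gripper_width: 0.58
```

```bash
python3 st.py; python3 - <<'E'
from h import *
im=r.capture('wrist');cv2.imwrite('pics/w5.png',np.clip(im[:,:,::-1]*1.5,0,255).astype(np.uint8))
E
```

```text
{'time_s': 8.4833, 'joints': [32.0984, 25.3679, -32.3515, 0.0086, -32.2335, 71.1024], 'tcp_pos': [0.481, 0.113, 0.0267], 'wrist_force': [0.0661, 1.1676, 0.0369], 'moment': [-0.0888, 0.1142, 0.0439], 'gripper_width': 0.5805}
[[ 7.000e-04  2.285e-01 -9.735e-01]
 [ 4.000e-04 -9.735e-01 -2.285e-01]
 [-1.000e+00 -2.000e-04 -8.000e-04]] yaw_y -76.79199890780097
```

View pics/w5.png

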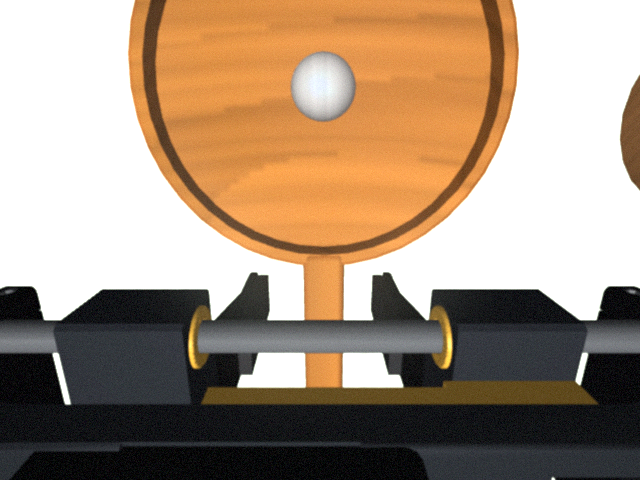

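Call:
move_arm:
  increments: [0, 0, 0, 0.002, 0.001, 0, 0.04, 0, 0, 0, 0.002, 0.0013, 0, 0.032, 0, 0, 0, 0.002, 0.0013, 0, 0.026, 0, 0, 0, 0.002, 0.0013, 0, 0.022, 0, 0, 0, 0.002, 0.0013, 0, 0.02, 0, 0, 0, 0.002, 0.0013, 0, 0.019, 0, 0, 0, 0.002, 0.0013, 0, 0.018, 0, 0, 0, 0.002, 0.0013, 0, 0.016, 0, 0, 0, 0.002, 0.0013, 0, 0.01, 0, 0, 0, 0.002, 0.0013, 0, 0.01, 0, 0, 0, 0.002, 0.0013, 0, 0.01, 0, 0, 0, 0.002, 0.0013, 0, 0.01]

```text
time_s: 9.53
tcp_pos: [0.481, 0.1117, 0.0243]
ee_rot: [[0.0, 0.229, -0.973], [-0.0, -0.973, -0.229], [-1.0, 0.0, -0.0]]
wrist_force: [-0.9, 0.1, 0.3]
gripper_width: 0.203
```

```bash
python3 st.py
```

```text
{'time_s': 9.5333, 'joints': [31.9518, 25.606, -32.4646, 0.0027, -31.9298, 71.2713], 'tcp_pos': [0.481, 0.1117, 0.0243], 'wrist_force': [-0.8625, 0.1426, 0.287], 'moment': [-0.1697, 0.1726, 0.0124], 'gripper_width': 0.2028}
[[ 0.      0.2288 -0.9735]
 [-0.     -0.9735 -0.2288]
 [-1.      0.     -0.    ]] yaw_y -76.77466615677496
```

Call:
move_arm:
  increments: [0, 0, 0, -0.0005, 0, 0, 0.01, 0, 0, 0, -0.0015, 0, 0, 0.01, 0, 0, 0, -0.004, 0, 0, 0.01, 0, 0, 0, -0.0075, 0, 0, 0.01, 0, 0, 0, -0.0115, 0, 0, 0.01, 0, 0, 0, -0.0155, 0, 0, 0.01, 0, 0, 0, -0.0195, 0, 0, 0.01, 0, 0, 0, -0.0235, 0, 0, 0.01, 0, 0, 0, -0.0265, 0, 0, 0.01, 0, 0, 0, -0.0285, 0, 0, 0.01, 0, 0, 0, -0.0295, 0, 0, 0.01, 0, 0, 0, -0.03, 0, 0, 0.01]

```text
time_s: 10.53
tcp_pos: [0.481, 0.1117, 0.0545]
ee_rot: [[0.0, 0.229, -0.973], [0.0, -0.973, -0.229], [-1.0, -0.0, -0.0]]
wrist_force: [-0.8, 0.1, -2.7]
gripper_width: 0.208
```

```bash
python3 st.py;python3 - <<'E'
from h import *
im=r.capture('wrist');cv2.imwrite('pics/w6.png',np.clip(im[:,:,::-1]*1.3,0,255).astype(np.uint8))
im=r.capture('scene');cv2.imwrite('pics/s6.png',im[:,:,::-1])
crop('','pics/s6.png',290,200,130,100,6,'pics/c7.png')
E
```

```text
{'time_s': 10.5333, 'joints': [31.9546, 22.6229, -31.0478, -0.0027, -36.3127, 71.2699], 'tcp_pos': [0.481, 0.1117, 0.0545], 'wrist_force': [-0.8168, 0.1049, -2.6563], 'moment': [-0.2115, 0.3282, 0.0131], 'gripper_width': 0.2079}
[[ 2.000e-04  2.287e-01 -9.735e-01]
 [ 2.000e-04 -9.735e-01 -2.287e-01]
 [-1.000e+00 -1.000e-04 -3.000e-04]] yaw_y -76.77760587068026
```

View pics/w6.png

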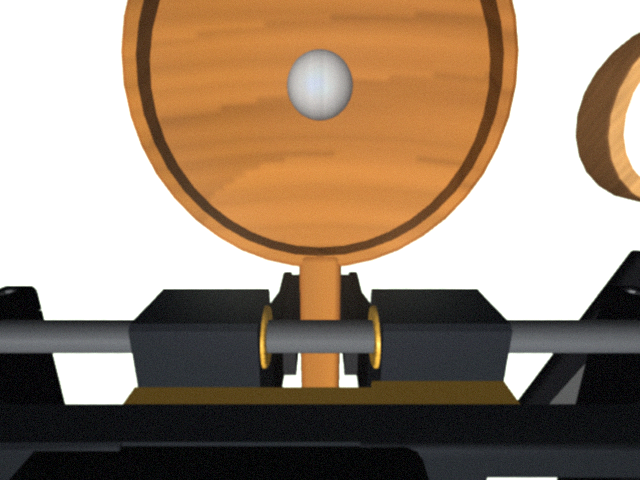

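View pics/c7.png

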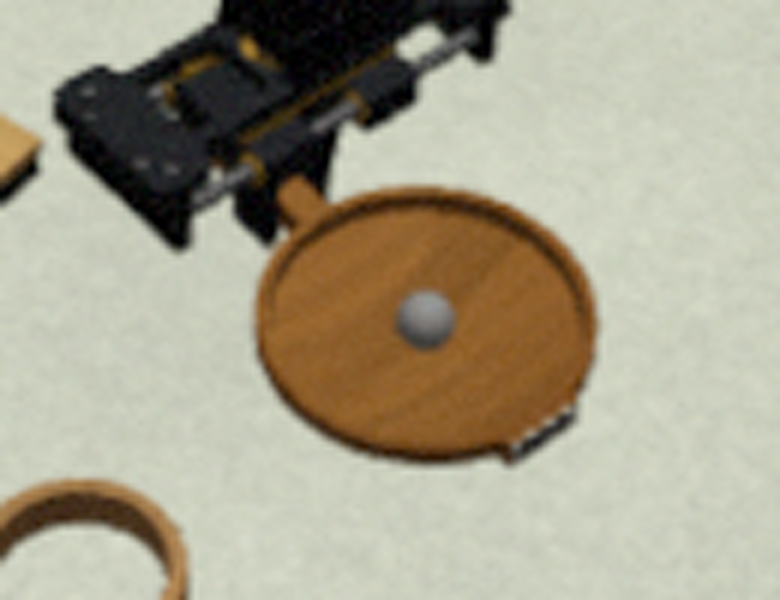

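```bash
python3 - <<'E'
from h import *
s=r.sense(); z=.0302+.0215
C=cam('wrist')
b=p2w('',(320,85),z,C); print('ball wrist',b)
print('ball scene',p2w('scene',(290+426/6,200+320/6),z))
print('d',(b-s['tcp_pos'])@-s['ee_rot'][:,2], (b-s['tcp_pos'])@s['ee_rot'][:,1])
K,Rm,t=C
# rim half: left/right extent at ball row, handle-rim junction
print('rim junction (bottom, z top=.0572)',p2w('',(320,264),.0302+.02,C))
t=np.arange(1,25)/24; q=10*t**3-15*t**4+6*t**5
print((.0768*q).round(4).tolist())
E
```

```text
ball wrist [0.57151693 0.13383777 0.0517    ]
ball scene [0.57418392 0.13487429 0.0517    ]
d 0.09326853741672846 -0.0009103664342425089
rim junction (bottom, z top=.0572) [0.50073922 0.11718802 0.0502    ]
[0.0001, 0.0004, 0.0012, 0.0027, 0.005, 0.0079, 0.0117, 0.0161, 0.0211, 0.0266, 0.0324, 0.0384, 0.0444, 0.0502, 0.0557, 0.0607, 0.0651, 0.0688, 0.0718, 0.0741, 0.0756, 0.0764, 0.0767, 0.0768]
```

Call:
move_arm:
  increments: [0, 0, 0, -0.0001, 0, 0, 0.01, 0, 0, 0, -0.0004, 0, 0, 0.01, 0, 0, 0, -0.0012, 0, 0, 0.01, 0, 0, 0, -0.0027, 0, 0, 0.01, 0, 0, 0, -0.005, 0, 0, 0.01, 0, 0, 0, -0.0079, 0, 0, 0.01, 0, 0, 0, -0.0117, 0, 0, 0.01, 0, 0, 0, -0.0161, 0, 0, 0.01, 0, 0, 0, -0.0211, 0, 0, 0.01, 0, 0, 0, -0.0266, 0, 0, 0.01, 0, 0, 0, -0.0324, 0, 0, 0.01, 0, 0, 0, -0.0384, 0, 0, 0.01]

```text
time_s: 11.63
tcp_pos: [0.481, 0.1117, 0.0934]
ee_rot: [[0.0, 0.229, -0.973], [0.0, -0.973, -0.229], [-1.0, -0.0, -0.0]]
wrist_force: [-0.4, -0.4, -1.9]
gripper_width: 0.202
```

Call:
move_arm:
  increments: [0, 0, 0, -0.006, 0, 0, 0.01, 0, 0, 0, -0.0118, 0, 0, 0.01, 0, 0, 0, -0.0173, 0, 0, 0.01, 0, 0, 0, -0.0223, 0, 0, 0.01, 0, 0, 0, -0.0267, 0, 0, 0.01, 0, 0, 0, -0.0304, 0, 0, 0.01, 0, 0, 0, -0.0334, 0, 0, 0.01, 0, 0, 0, -0.0357, 0, 0, 0.01, 0, 0, 0, -0.0372, 0, 0, 0.01, 0, 0, 0, -0.038, 0, 0, 0.01, 0, 0, 0, -0.0383, 0, 0, 0.01, 0, 0, 0, -0.0384, 0, 0, 0.01]

```text
time_s: 12.63
tcp_pos: [0.4809, 0.1116, 0.1309]
ee_rot: [[-0.0, 0.229, -0.974], [-0.0, -0.974, -0.229], [-1.0, 0.0, 0.0]]
wrist_force: [0.1, 0.9, -2.0]
gripper_width: 0.204
```

```bash
python3 st.py; cat > plan.py <<'E'
from h import *
s=r.sense()
y0=13.2; y1=-98.; d=.0935; N=60
P0=s['tcp_pos']; C0=P0[:2]+d*np.array([np.cos(np.radians(y0)),np.sin(np.radians(y0))])
C1=np.array([.6087,.0422])
t=np.arange(0,N+1)/N; q=10*t**3-15*t**4+6*t**5
ps=np.radians(y0+(y1-y0)*q); C=C0+(C1-C0)*q[:,None]
P=C-d*np.c_[np.cos(ps),np.sin(ps)]
print(C0,P[-1],np.abs(np.diff(P,axis=0)).max())
for k in range(0,N,12):
    # tool axes: -z = heading psi ; y = heading psi-90
    h=np.array([np.cos(ps[k]),np.sin(ps[k])]); yy=np.array([np.sin(ps[k]),-np.cos(ps[k])])
    print(k,'; '.join(f"{np.degrees(ps[k]-ps[i]):.1f},0,0,0,{(P[i]-P[k])@yy:.4f},{-(P[i]-P[k])@h:.4f},0.01" for i in range(k+1,k+13)))
E
python3 plan.py; python3 - <<'E'
from h import *
im=r.capture('scene');cv2.imwrite('pics/s7.png',im[:,:,::-1])
crop('','pics/s7.png',290,150,150,120,5,'pics/c8.png')
E
```

```text
{'time_s': 12.6333, 'joints': [31.951, 16.044, -26.4325, -0.0031, -47.5489, 71.2682], 'tcp_pos': [0.4809, 0.1116, 0.1309], 'wrist_force': [0.0999, 0.9302, -1.9799], 'moment': [-0.1227, 0.2928, -0.0226], 'gripper_width': 0.2036}
[[-4.000e-04  2.286e-01 -9.735e-01]
 [-2.000e-04 -9.735e-01 -2.286e-01]
 [-1.000e+00  1.000e-04  4.000e-04]] yaw_y -76.78286173820236
[0.57191667 0.13295199] [0.62171268 0.13479006] 0.0057073566342022986
0 0.0,0,0,0,-0.0000,-0.0000,0.01; 0.0,0,0,0,-0.0000,-0.0000,0.01; 0.1,0,0,0,-0.0001,-0.0000,0.01; 0.3,0,0,0,-0.0002,-0.0000,0.01; 0.6,0,0,0,-0.0004,-0.0001,0.01; 1.0,0,0,0,-0.0007,-0.0001,0.01; 1.5,0,0,0,-0.0011,-0.0002,0.01; 2.1,0,0,0,-0.0016,-0.0004,0.01; 3.0,0,0,0,-0.0023,-0.0005,0.01; 3.9,0,0,0,-0.0030,-0.0008,0.01; 5.1,0,0,0,-0.0039,-0.0011,0.01; 6.4,0,0,0,-0.0049,-0.0015,0.01
12 1.5,0,0,0,-0.0012,-0.0004,0.01; 3.2,0,0,0,-0.0025,-0.0009,0.01; 5.1,0,0,0,-0.0040,-0.0015,0.01; 7.1,0,0,0,-0.0055,-0.0024,0.01; 9.3,0,0,0,-0.0072,-0.0034,0.01; 11.7,0,0,0,-0.0090,-0.0047,0.01; 14.2,0,0,0,-0.0109,-0.0062,0.01; 16.9,0,0,0,-0.0128,-0.0080,0.01; 19.7,0,0,0,-0.0148,-0
[... 585 characters left out ...]
0141,-0.0092,0.01; 12.0,0,0,0,-0.0184,-0.0125,0.01; 14.6,0,0,0,-0.0224,-0.0159,0.01; 17.2,0,0,0,-0.0262,-0.0192,0.01; 19.5,0,0,0,-0.0297,-0.0225,0.01; 21.7,0,0,0,-0.0329,-0.0257,0.01; 23.8,0,0,0,-0.0358,-0.0288,0.01; 25.7,0,0,0,-0.0384,-0.0317,0.01; 27.3,0,0,0,-0.0408,-0.0344,0.01; 28.9,0,0,0,-0.0428,-0.0369,0.01
48 1.3,0,0,0,-0.0026,-0.0011,0.01; 2.5,0,0,0,-0.0049,-0.0021,0.01; 3.5,0,0,0,-0.0069,-0.0030,0.01; 4.3,0,0,0,-0.0085,-0.0037,0.01; 5.0,0,0,0,-0.0099,-0.0044,0.01; 5.5,0,0,0,-0.0109,-0.0049,0.01; 5.9,0,0,0,-0.0116,-0.0052,0.01; 6.1,0,0,0,-0.0122,-0.0055,0.01; 6.3,0,0,0,-0.0125,-0.0057,0.01; 6.4,0,0,0,-0.0127,-0.0057,0.01; 6.4,0,0,0,-0.0128,-0.0058,0.01; 6.4,0,0,0,-0.0128,-0.0058,0.01
```

View pics/c8.png

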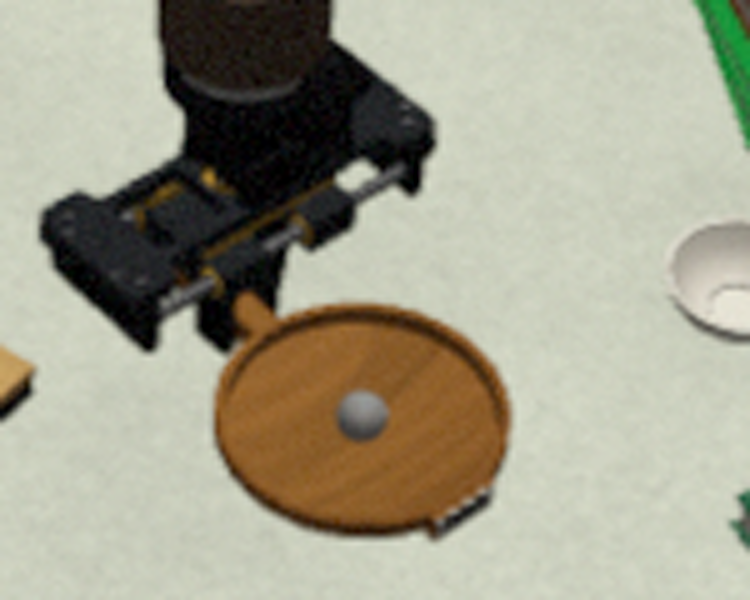

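Call:
move_arm:
  increments: [0, 0, 0, 0, 0, 0, 0.01, 0.05, 0, 0, 0, 0, 0, 0.01, 0.1, 0, 0, 0, -0.0001, 0, 0.01, 0.3, 0, 0, 0, -0.0002, 0, 0.01, 0.6, 0, 0, 0, -0.0004, -0.0001, 0.01, 1.0, 0, 0, 0, -0.0007, -0.0001, 0.01, 1.5, 0, 0, 0, -0.0011, -0.0002, 0.01, 2.1, 0, 0, 0, -0.0016, -0.0004, 0.01, 3.0, 0, 0, 0, -0.0023, -0.0005, 0.01, 3.9, 0, 0, 0, -0.003, -0.0008, 0.01, 5.1, 0, 0, 0, -0.0039, -0.0011, 0.01, 6.4, 0, 0, 0, -0.0049, -0.0015, 0.01]

```text
time_s: 13.68
tcp_pos: [0.4814, 0.1169, 0.1311]
ee_rot: [[0.0, 0.117, -0.993], [0.0, -0.993, -0.117], [-1.0, -0.0, -0.0]]
wrist_force: [0.4, -1.0, -2.0]
gripper_width: 0.205
```

Call:
move_arm:
  increments: [1.5, 0, 0, 0, -0.0012, -0.0004, 0.01, 3.2, 0, 0, 0, -0.0025, -0.0009, 0.01, 5.1, 0, 0, 0, -0.004, -0.0015, 0.01, 7.1, 0, 0, 0, -0.0055, -0.0024, 0.01, 9.3, 0, 0, 0, -0.0072, -0.0034, 0.01, 11.7, 0, 0, 0, -0.009, -0.0047, 0.01, 14.2, 0, 0, 0, -0.0109, -0.0062, 0.01, 16.9, 0, 0, 0, -0.0128, -0.008, 0.01, 19.7, 0, 0, 0, -0.0148, -0.0101, 0.01, 22.6, 0, 0, 0, -0.0168, -0.0125, 0.01, 25.7, 0, 0, 0, -0.0187, -0.0152, 0.01, 28.9, 0, 0, 0, -0.0206, -0.0183, 0.01]

```text
time_s: 14.68
tcp_pos: [0.4971, 0.1397, 0.131]
ee_rot: [[0.0, -0.379, -0.925], [0.0, -0.925, 0.379], [-1.0, -0.0, 0.0]]
wrist_force: [0.0, -0.1, -2.7]
gripper_width: 0.208
```

Call:
move_arm:
  increments: [3.2, 0, 0, 0, -0.0032, -0.0021, 0.01, 6.6, 0, 0, 0, -0.0065, -0.0046, 0.01, 9.9, 0, 0, 0, -0.0099, -0.0075, 0.01, 13.4, 0, 0, 0, -0.0132, -0.0107, 0.01, 16.8, 0, 0, 0, -0.0164, -0.0143, 0.01, 20.3, 0, 0, 0, -0.0196, -0.0183, 0.01, 23.8, 0, 0, 0, -0.0227, -0.0225, 0.01, 27.2, 0, 0, 0, -0.0256, -0.0271, 0.01, 30.7, 0, 0, 0, -0.0283, -0.0319, 0.01, 34.0, 0, 0, 0, -0.0308, -0.0369, 0.01, 37.4, 0, 0, 0, -0.0331, -0.0421, 0.01, 40.6, 0, 0, 0, -0.0352, -0.0474, 0.01]

```text
time_s: 15.68
tcp_pos: [0.5546, 0.1545, 0.131]
ee_rot: [[0.0, -0.89, -0.455], [0.0, -0.455, 0.89], [-1.0, -0.001, 0.0]]
wrist_force: [-0.2, -0.3, -2.3]
gripper_width: 0.205
```

Call:
move_arm:
  increments: [3.2, 0, 0, 0, -0.0049, -0.0029, 0.01, 6.2, 0, 0, 0, -0.0096, -0.006, 0.01, 9.1, 0, 0, 0, -0.0141, -0.0092, 0.01, 12.0, 0, 0, 0, -0.0184, -0.0125, 0.01, 14.6, 0, 0, 0, -0.0224, -0.0159, 0.01, 17.2, 0, 0, 0, -0.0262, -0.0192, 0.01, 19.5, 0, 0, 0, -0.0297, -0.0225, 0.01, 21.7, 0, 0, 0, -0.0329, -0.0257, 0.01, 23.8, 0, 0, 0, -0.0358, -0.0288, 0.01, 25.7, 0, 0, 0, -0.0384, -0.0317, 0.01, 27.3, 0, 0, 0, -0.0408, -0.0344, 0.01, 28.9, 0, 0, 0, -0.0428, -0.0369, 0.01]

```text
time_s: 16.68
tcp_pos: [0.6096, 0.1412, 0.1309]
ee_rot: [[0.0, -1.0, 0.03], [0.0, 0.03, 1.0], [-1.0, -0.0, 0.0]]
wrist_force: [0.4, -0.7, -1.4]
gripper_width: 0.206
```

Call:
move_arm:
  increments: [1.3, 0, 0, 0, -0.0026, -0.0011, 0.01, 2.5, 0, 0, 0, -0.0049, -0.0021, 0.01, 3.5, 0, 0, 0, -0.0069, -0.003, 0.01, 4.3, 0, 0, 0, -0.0085, -0.0037, 0.01, 5.0, 0, 0, 0, -0.0099, -0.0044, 0.01, 5.5, 0, 0, 0, -0.0109, -0.0049, 0.01, 5.9, 0, 0, 0, -0.0116, -0.0052, 0.01, 6.1, 0, 0, 0, -0.0122, -0.0055, 0.01, 6.3, 0, 0, 0, -0.0125, -0.0057, 0.01, 6.4, 0, 0, 0, -0.0127, -0.0057, 0.01, 6.4, 0, 0, 0, -0.0128, -0.0058, 0.01, 6.4, 0, 0, 0, -0.0128, -0.0058, 0.01]

```text
time_s: 17.68
tcp_pos: [0.6218, 0.1349, 0.1311]
ee_rot: [[-0.0, -0.99, 0.139], [0.0, 0.139, 0.99], [-1.0, 0.0, 0.0]]
wrist_force: [-0.3, 0.1, -1.5]
gripper_width: 0.207
```

```bash
python3 st.py; python3 - <<'E'
from h import *
for n in('scene','top','wrist'):
    im=r.capture(n);cv2.imwrite(f'pics/{n}8.png',im[:,:,::-1])
crop('','pics/scene8.png',170,190,220,165,3.6,'pics/c9.png')
crop('','pics/top8.png',250,170,290,170,2.75,'pics/c10.png')
E
```

```text
{'time_s': 17.6833, 'joints': [26.7906, 28.349, -6.1511, -0.003, -55.5009, -34.7655], 'tcp_pos': [0.6218, 0.1349, 0.1311], 'wrist_force': [-0.2958, 0.0718, -1.4523], 'moment': [0.2383, 0.0395, 0.0122], 'gripper_width': 0.2073}
[[-0.     -0.9903  0.1388]
 [ 0.      0.1388  0.9903]
 [-1.      0.      0.    ]] yaw_y 172.02343598565528
```

View pics/c9.png

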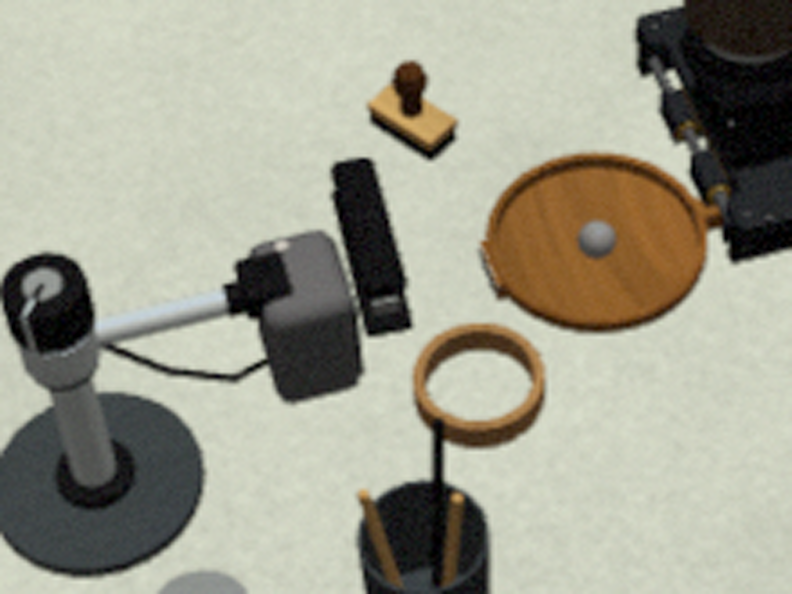

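View pics/c10.png

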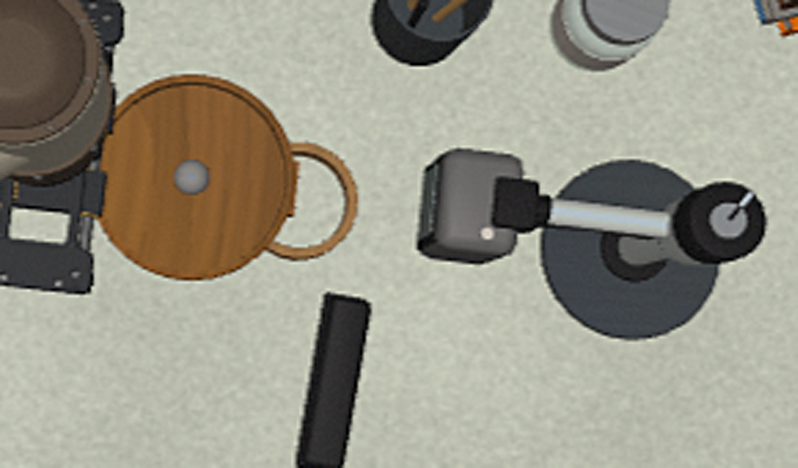

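View pics/wrist8.png

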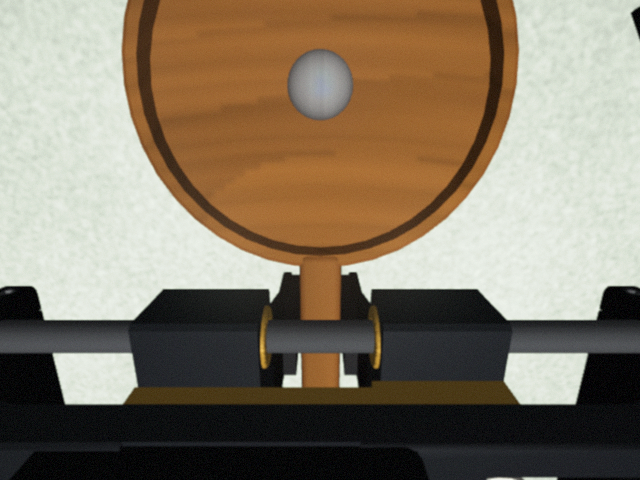

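Ball is in the middle, the ring line is on the mark, and the scanner hasn't moved. I'll overlay the model to check the window's aim and the tag's position.

```bash
cat > ov.py <<'E'
from h import *
def ov(n,f,col,yaw,out,box,k):
    im=cv2.imread(f); im=np.clip(im*1.6,0,255).astype(np.uint8)
    x,y,w,h=box; im=cv2.resize(im[y:y+h,x:x+w],None,fx=k,fy=k,interpolation=cv2.INTER_CUBIC)
    C=cam(n); pr=lambda P:tuple(int(round(v)) for v in (w2p(n,P,C)-[x,y])*k+(k-1)/2)
    a=np.radians(yaw);u=np.array([np.cos(a),np.sin(a),0]);v=np.array([-u[1],u[0],0]);o=np.array([*col,0])
    for z in(.079,.171):
        q=[o+u*p+v*s+[0,0,z] for p,s in((.18,.035),(.18,-.035),(.124,-.035),(.124,.035))]
        for i in range(4): cv2.line(im,pr(q[i]),pr(q[(i+1)%4]),(0,255,255) if z>.1 else (255,255,0),1)
    cv2.line(im,pr(o+u*.02+[0,0,.169]),pr(o+u*.27+[0,0,.169]),(0,0,255),1)
    s=r.sense(); H=-s['ee_rot'][:,2]; c=s['tcp_pos']+.0935*H; c[2]-=.0243
    t=c+.0745*H+[0,0,.018]; vv=np.array([-H[1],H[0],0])
    cv2.line(im,pr(t+.018*vv),pr(t-.018*vv),(0,255,0),1)
    th=np.linspace(0,6.29,80); pts=[pr(c+[.072*np.cos(b),.072*np.sin(b),.027]) for b in th]
    cv2.polylines(im,[np.array(pts)],False,(0,255,0),1)
    w=o+u*.18+[0,0,.125]; d=t-w; print(n,'window',w.round(4),'tag',t.round(4),'along',d@u,'side',d@v,'up',d[2])
    cv2.imwrite(out,im)
ov('top','pics/top8.png',(.5607,-.299),82,'pics/o1.png',(340,195,200,110),4)
ov('scene','pics/scene8.png',(.5607,-.299),82,'pics/o2.png',(170,200,200,150),4)
E
python3 ov.py
```

```text
top window [ 0.5858 -0.1208  0.125 ] tag [ 0.5985 -0.0314  0.1248] along 0.09021215446432002 side -0.00017895465238112855 up -0.00022939151374466726
scene window [ 0.5858 -0.1208  0.125 ] tag [ 0.5985 -0.0314  0.1248] along 0.09021215446432002 side -0.00017895465238112855 up -0.00022939151374466726
```

View pics/o1.png

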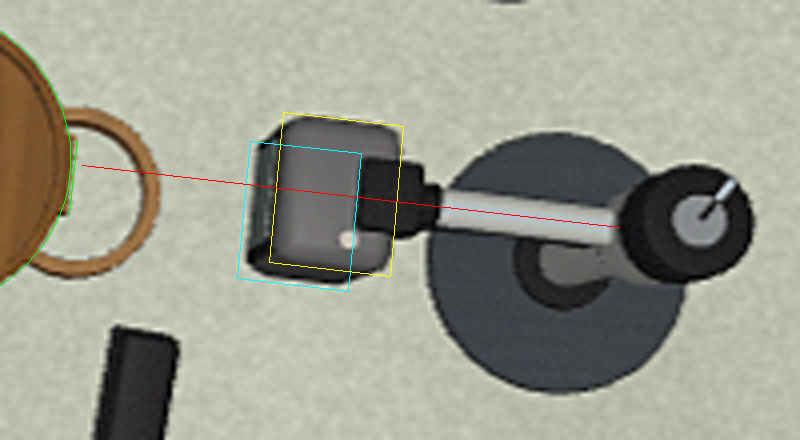

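View pics/o2.png

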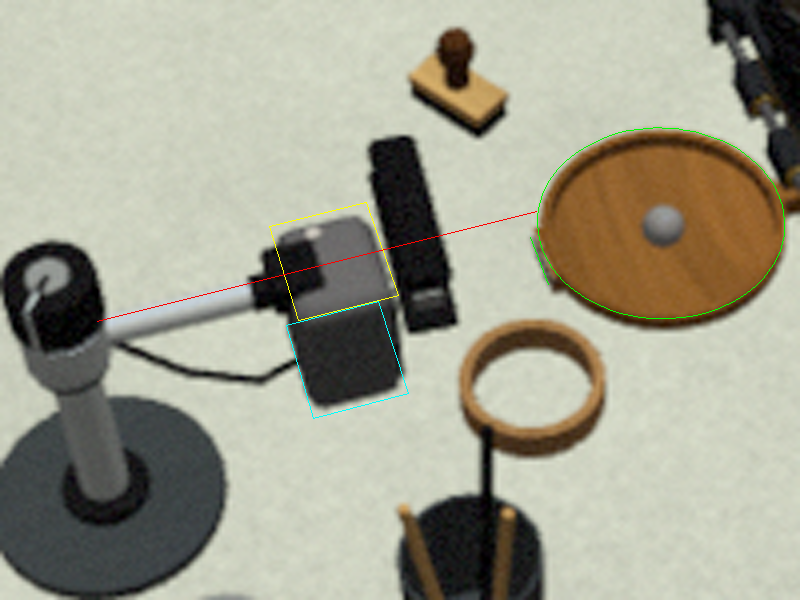

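```bash
cat >> ov.py <<'E'
ov('top','pics/top8.png',(.5607,-.299),82,'pics/o3.png',(335,205,80,60),10)
C=cam('top'); t=np.array([.5985,-.0314,.1248]); vv=np.array([.9903,-.139,0])
k=10
for p in(t+.018*vv,t-.018*vv): print((w2p('top',p,C)-[335,205])*k+4.5)
E
python3 ov.py; python3 -c "
import cv2,numpy as np
im=cv2.imread('pics/top8.png')[205:265,335:415];cv2.imwrite('pics/o4.png',cv2.resize(np.clip(im*2.,0,255).astype(np.uint8),None,fx=10,fy=10,interpolation=cv2.INTER_CUBIC))"
```

```text
top window [ 0.5858 -0.1208  0.125 ] tag [ 0.5985 -0.0314  0.1248] along 0.09021215446432002 side -0.00017895465238112855 up -0.00022939151374466726
scene window [ 0.5858 -0.1208  0.125 ] tag [ 0.5985 -0.0314  0.1248] along 0.09021215446432002 side -0.00017895465238112855 up -0.00022939151374466726
top window [ 0.5858 -0.1208  0.125 ] tag [ 0.5985 -0.0314  0.1248] along 0.09021215446432002 side -0.00017895465238112855 up -0.00022939151374466726
[243.01638491 250.4479587 ]
[223.50144647 434.8448447 ]
```

View pics/o4.png

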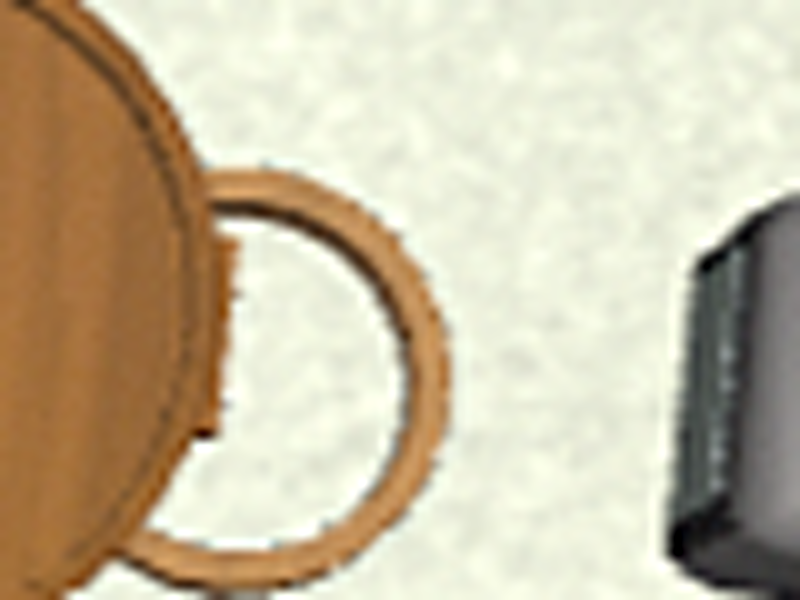

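The tag spans rows 238–437 (middle 337, predicted 342, about 1 mm off). Its face slopes 5.9° against 5.8° for the window edge, so they are square. I'll hold briefly, compare the bystanders, and hand in.

Call:
move_arm:
  increments: [0, 0, 0, 0, 0, 0, 0.01, 0, 0, 0, 0, 0, 0, 0.01, 0, 0, 0, 0, 0, 0, 0.01, 0, 0, 0, 0, 0, 0, 0.01, 0, 0, 0, 0, 0, 0, 0.01, 0, 0, 0, 0, 0, 0, 0.01]

```text
time_s: 18.33
tcp_pos: [0.6218, 0.1349, 0.1311]
ee_rot: [[0.0, -0.99, 0.139], [0.0, 0.139, 0.99], [-1.0, -0.0, 0.0]]
wrist_force: [0.3, -0.7, -2.2]
gripper_width: 0.202
```

```bash
python3 st.py; python3 - <<'E'
from h import *
im=r.capture('top')[:,:,::-1]; a=cv2.imread('pics/top0.png')
d=cv2.GaussianBlur(cv2.absdiff(a,np.ascontiguousarray(im)),(5,5),0).max(2)
cv2.imwrite('pics/diff.png',np.clip(d.astype(int)*4,0,255).astype(np.uint8))
w=r.capture('wrist')[:,:,::-1]; print('wrist diff',np.abs(w.astype(int)-cv2.imread('pics/wrist8.png'))[0:260,130:510].mean())
print(np.abs(r.sense()['joint_velocities']).max())
E
```

```text
{'time_s': 18.3333, 'joints': [26.7874, 28.3531, -6.1461, -0.0025, -55.4985, -34.7662], 'tcp_pos': [0.6218, 0.1349, 0.1311], 'wrist_force': [0.2646, -0.7241, -2.2435], 'moment': [0.1768, 0.0904, -0.013], 'gripper_width': 0.2024}
[[ 0.000e+00 -9.903e-01  1.388e-01]
 [ 1.000e-04  1.388e-01  9.903e-01]
 [-1.000e+00 -0.000e+00  1.000e-04]] yaw_y 172.0197128036681
wrist diff 2.6179318488529013
0.07309242110767152
```

View pics/diff.png

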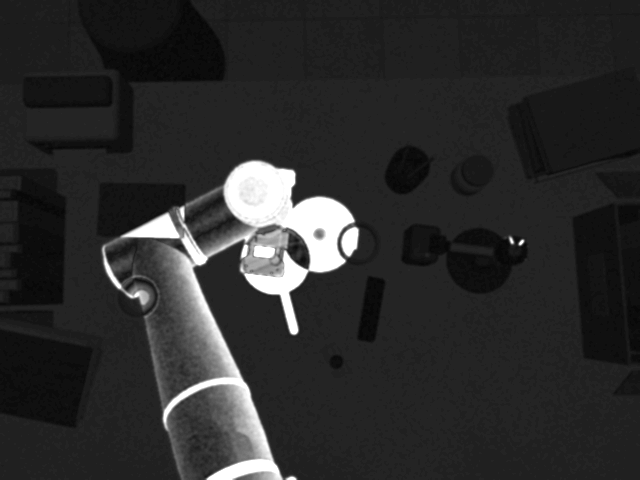

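The difference image shows changes only at the arm, the dish and the ring's line at (516,243). The scanner and the bystanders haven't moved.

```bash
python3 -c "
from station import r
print(r.finish_job())"
```

```text
the job is handed in; nothing more can be done
None
```

The job is handed in at about 18 s of the 69 s allowed. The lock ring is locked, and the arm is holding the dish with its tag in front of the scanner window.

**Ring:** I turned it clockwise until it met its stop, where the fingers slipped at a steady 0.8 N m or so. The wrist picture then showed the pale line on the dark mark.

**Dish:** I gripped the handle about 93 mm from the dish's centre and lifted it. I then turned it level through about 111°, because facing this window square needed more than an exact quarter turn.

**Last checks:**

| Check | Result |
|---|---|
| Tag distance from window | about 90 mm |
| Sideways and height error | under about 1 mm (camera calibration good to about 2 mm) |
| Tag face against window edge | within about 0.5° |
| Ball | in the middle |
| Arm | still, tool pointing straight down |
| Scanner and other things on the table | no movement in the before/after top pictures |

**Disagreements:** Estimates of the scanner arm's heading ranged from 81.1° to 82.7°, and I used 82°. In the scene picture the scanner box sat a few pixels off the model outline, partly because its edges are rounded. I did not measure the dish's level separately; I judged it from the unchanged wrist view and the level tool.

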